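# Sort full and empty component cases by heft

### The arm

A 6-joint arm with a two-finger parallel gripper is mounted at the origin on the work surface. World frame = base frame: x ahead of the robot, y to its left, z up, the work surface at z = 0. Lengths are in m, angles in degrees, forces in N, time in s.
With the tool pointing down it reaches from about 0.35 to 0.875 m from the base axis. Payload 4.2 kg.
Tool frame: the origin (TCP) lies at the very end of the fingers, on their centre line; the grasp point (between the pads) lies 19 mm behind it; z points along the fingers, x is the direction in which the jaws open and shut, and the axes are right-handed (so a half turn about z gives the same grasp; the last joint's range is limited). The gripper opens to 87 mm and grips with 3 to 60 N. Pads are 19 mm wide; open, the fingers measure 117 mm over their backs; the gripper's body (75 mm by 190 mm) begins 51 mm behind the grasp point.
Start: joints at [-55.714, 22.042, 0.453, 0, -68.411, -14.817], TCP at [0.208, -0.589, 0.223] pointing down, gripper open.
Joint ranges: [-179.83, 179.83], [-69.29, 118.12], [-61.27, 80.66], [-181.25, 117.63], [-171.15, -9.14], [-177.46, 177.46]. Speed limits (degrees/s): [159.86, 159.86, 180, 180, 180, 180].

### API

Orientations are given as a 3x3 rotation matrix whose columns are the frame's x, y, z axes.
In Python, from station import r gives the robot as it stands.
- The arm moves only by the shell command python3 -m jog 'ROWS' [OPENING]. ROWS is JSON, a list of rows, each a list of 2 entries, a list of its own where there are three numbers: the shift along the tool's x, y, z in m, then the turn, a rotation vector about the tool's x, y, z in units of 5 degrees (1.0 is 5 degrees). A call has exactly 10 rows; each row is the pose to reach, as a shift and turn from the pose commanded when the call began, along the tool's axes at that moment; what a row does not reach only later rows make up. A row lasts 1/12 s, in which the tool goes at most 41.7 mm and 7.16 degrees, less where a joint would pass 70% of its speed; a pose out of reach is approached as far as the arm can. A call with a gripper value outside its range is refused whole. OPENING is the finger opening in m, from 0 to 0.087, set as the call begins (- or left out, the last holds). The fingers move at their own pace and stop on an object; the grip force is fixed at half the most. Time passes only in rows, so rows that repeat a pose let the fingers close, or fill a call up. It gives the time, the measured TCP pose, the force and the opening at its end, in the units of the state.
- r.sense(): the state, without advancing time (a new reading comes with each control period).
- r.capture(name): name is "scene" or "side" or "wrist"; returns (picture, depth): 384x512x3 uint8, blue, green, red; 384x512 float32, m along the optical axis (not along the pixel's ray), 0 where there is no reading.
- r.calibration(name): a dict with "fx", "fy", "cx", "cy" (pixels), "k1" (the pictures are not rectified: a ray, as slopes to the right and down, at radius r is drawn at 1 + k1 r^2 times it, then the intrinsics apply), "R" (3x3) and "t" (3): a world point X has camera coordinates R X + t; the wrist camera has in their place "tool_from_camera" (4x4, takes a point from camera to tool coordinates, whose origin is the TCP and whose axes are the tool frame's). Camera axes: x right, y down, z forward; pixel columns grow to the right and rows downward; lengths in m; the calibration is good to about 2 mm. A picture is of the moment at which its call begins: read the wrist's pose just before it. calibration takes no time and is no camera call.
- r.finish_job(): hands the job in, once; it reports no verdict.
Trained networks look in the newest picture that a camera, given by its name, has taken for a name from the list of things; names that differ only in an ending like _2 or _b are one class to them, and where a whole thing is asked for, a point or a joint stands for the part that bears it (a point fixed in the world has none). Each returns a list of dicts, best first, with "confidence" (0 to 1); they miss things now and then, are a little off and sometimes report something else, mostly with a low value. They report only what shows in the picture. A call takes as long as a camera call. They do not tell look-alikes from the thing itself.
- r.cut_out(query, camera): "region" (384x512 bool, what is visible of it) and "uv" ([column, row] in pixels, amid what is visible of it).
The state is a dict: "time_s": time; "joints": joint angles; "joint_velocities": joint speeds; "effort": joint torques, N m; "tcp_pos": TCP position; "ee_rot": TCP orientation; "wrist_force": force on the tool from outside, world axes, zero at the start; "moment": the same for the moment, N m; "gripper_width": opening from 0.0 (shut) to 1.0 (fully open).
Only numpy, scipy, OpenCV 4.12 (cv2) and the standard library are available. Lean on these libraries where they do the work, as an engineer would, in place of code of your own. Each camera call takes 0.05 s, during which the arm holds its last target.

### The job

Lift each of the two small closed aluminium cases and judge by its weight whether a metal part is inside: either, both or neither may be full. Set each full (heavy) case down in the low steel tray and each empty (light) case down in the slatted wooden crate, lid up, flat on the floor of the tray or crate, without dropping it.

Things in the scene. Friction and masses are not known exactly. Their poses are not given: they have to be found in the camera images.
- case_a_center (a point): one of two identical closed aluminium cases (lid clasped, never opened), 80 mm long (its x axis), 50 mm wide (its y axis), 45 mm high, lid up on the bench; this point is its centre, 22.5 mm above its underside. Empty it weighs about 0.2 kg, with a metal part inside about 0.6 kg; which it is cannot be seen. Grip it across the 50 mm width; 30 N of grip holds it well and does no harm
- case_b_center (a point): the other of two identical closed aluminium cases (lid clasped, never opened), 80 mm long (its x axis), 50 mm wide (its y axis), 45 mm high, lid up on the bench; this point is its centre, 22.5 mm above its underside. Empty it weighs about 0.2 kg, with a metal part inside about 0.6 kg; which it is cannot be seen. Grip it across the 50 mm width; 30 N of grip holds it well and does no harm
- low_tray: shallow sheet-steel tray for full cases, 250 mm long (its x axis), 160 mm wide (its y axis), fixed to the bench; the origin is the centre of its underside, its floor is 4 mm thick, its 3 mm rim is 14 mm high; room for both cases end to end along its length
- crate: slatted light-wood crate for empty cases, 250 mm long (its x axis), 160 mm wide (its y axis), fixed to the bench; the origin is the centre of its underside, its floor is 4 mm thick, its 6 mm sides are 38 mm high, with a 12 mm square post in each inner corner; room for both cases end to end along its length
There are look-alikes about, which are no part of the job. Leave any green look-alike of the part that bears case_b_center alone. Leave any yellow look-alike of the part that bears case_a_center alone.

How it is judged (in metres and radians):
At the end, for the whole second after the job is handed in: Each case rests lid up (within about 10 degrees) and still on the floor of its place, not on top of the other case: a case that presses on it with more than 3.5 N (full) in the low steel tray, a lighter one (empty) in the wooden crate (((x of case_a_center in the frame of low_tray between -0.1 and 0.1 m and y of case_a_center in the frame of low_tray between -0.06 and 0.06 m and z of case_a_center in the frame of low_tray between 0.015 and 0.036 m and contact force between case_a and low_tray above 3.5 N) or (x of case_a_center in the frame of crate between -0.1 and 0.1 m and y of case_a_center in the frame of crate between -0.06 and 0.06 m and z of case_a_center in the frame of crate between 0.015 and 0.036 m and contact force between case_a and crate between 0.5 and 3.5 N)) and angle between each of case_a_center, case_b_center's own z axis and vertical below 0.17 rad and linear speed of each of case_a, case_b below 0.02 m/s and ((x of case_b_center in the frame of low_tray between -0.1 and 0.1 m and y of case_b_center in the frame of low_tray between -0.06 and 0.06 m and z of case_b_center in the frame of low_tray between 0.015 and 0.036 m and contact force between case_b and low_tray above 3.5 N) or (x of case_b_center in the frame of crate between -0.1 and 0.1 m and y of case_b_center in the frame of crate between -0.06 and 0.06 m and z of case_b_center in the frame of crate between 0.015 and 0.036 m and contact force between case_b and crate between 0.5 and 3.5 N))); the robot touches nothing.
It fails at once if a case is dropped or thrown (moves faster than 0.8 m/s, a fall of over 30 mm, with no finger on it) (linear speed of case_a above 0.8 m/s and contact force between the fingers and case_a below 0.05 N).
It fails at once if a case is dropped or thrown (moves faster than 0.8 m/s, a fall of over 30 mm, with no finger on it) (linear speed of case_b above 0.8 m/s and contact force between the fingers and case_b below 0.05 N).
It also fails if it takes over 58 s, if anything falls off the work surface, if the arm or the gripper's body presses on something with over 40 N, if the wrist force passes 120 N, or if a joint passes its speed limit or range.

## Working session

There is one attempt and no reset: what is moved stays moved. The work goes in short steps, Python scripts to look and compute and a shell command to move; the robot and the scene stay as the last step left them, time stands still between calls to the robot, and variables do not carry over. Pictures are saved under pics/ and viewed, and the job is handed in when it is done.

```bash
ls; mkdir -p pics
cat > h.py <<'E'
import numpy as np, cv2
from station import r
def shot(n,f):
    s=r.sense(); im,d=r.capture(n); cv2.imwrite('pics/'+f+'.png',im); np.savez('pics/'+f+'.npz',im=im,d=d,p=s['tcp_pos'],R=s['ee_rot']); return s,im,d
def world(n,u,v,z,s=None):
    c=r.calibration(n); u=np.atleast_1d(u).astype(float); v=np.atleast_1d(v).astype(float); z=np.atleast_1d(z)
    K=np.array([[c['fx'],0,c['cx']],[0,c['fy'],c['cy']],[0,0,1.]])
    p=cv2.undistortPoints(np.stack([u,v],1)[:,None],K,np.array([c['k1'],0,0,0.]))[:,0]
    X=np.c_[p*z[:,None],z]
    if 'R' in c: return (X-np.array(c['t']))@np.array(c['R'])
    T=np.array(c['tool_from_camera']); X=X@T[:3,:3].T+T[:3,3]
    return X@np.array(s['ee_rot']).T+np.array(s['tcp_pos'])
E
python3 - <<'E'
from h import *
s=r.sense(); print(s)
for n in ['scene','side']:
    shot(n,n+'0')
    c=r.calibration(n); print(n,-np.array(c['R']).T@np.array(c['t']))
E
```

```text
pics
{'time_s': 0.0, 'joints': array([-5.57153691e+01,  2.20916446e+01,  3.81458023e-01, -2.90495129e-02,
       -6.84116271e+01, -1.48164836e+01]), 'joint_velocities': array([-0.01688203,  0.08593057,  0.04194492, -0.0099525 , -0.13942806,
        0.08408251]), 'effort': array([-9.00743271e-04, -3.90662777e+01,  1.87403280e+01,  4.21981037e+00,
        1.09458549e-02, -1.89342527e-04]), 'tcp_pos': array([ 0.20812438, -0.58870147,  0.22146161]), 'ee_rot': array([[-3.33105522e-01,  9.42889208e-01, -8.08058233e-04],
       [ 9.42887044e-01,  3.33106490e-01,  2.02217678e-03],
       [ 2.17585810e-03, -8.83093888e-05, -9.99997629e-01]]), 'wrist_force': array([0.14711309, 0.25571938, 0.19255641]), 'moment': array([0.0144902 , 0.00675147, 0.01007827]), 'gripper_width': 1.0035045794828197}
scene [0.82555808 0.32292153 0.78460478]
side [0.10918628 0.6985336  0.7680573 ]
```

View pics/scene0.png

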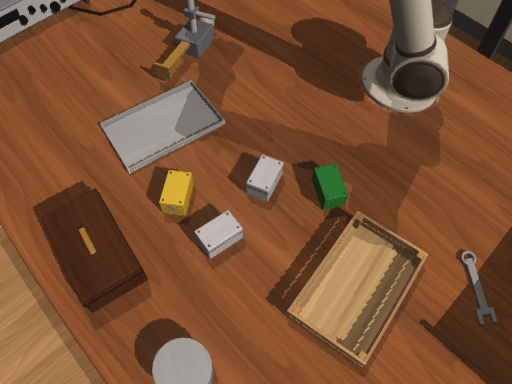

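View pics/side0.png

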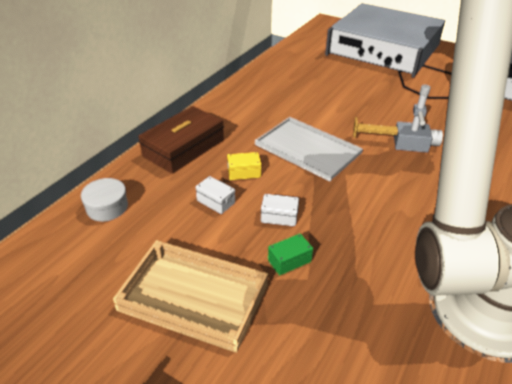

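The two aluminium cases show in the scene view at (265,178) and (219,234). The yellow (177,193) and green (331,187) boxes are look-alikes. The tray is at (162,126) and the crate at (358,287). Next I'll measure them and make an enlarged crop.

```bash
cat > m.py <<'E'
from h import *
z=np.load('pics/scene0.npz'); d=z['d']; im=z['im']
cv2.imwrite('pics/crop0.png',cv2.resize(im[140:270,150:360],None,fx=3.5,fy=3.5))
vv,uu=np.mgrid[:384,:512]
W=world('scene',uu.ravel(),vv.ravel(),d.ravel()).reshape(384,512,3); ok=d>0
print('bench z',np.median(W[200:215,90:100,2]) , np.median(W[60:80,100:140,2]), np.median(W[330:370,230:270,2]))
def rect(mask,nm):
    n,l,st,ce=cv2.connectedComponentsWithStats(mask.astype(np.uint8))
    k=1+np.argmax(st[1:,4]); P=W[l==k]
    (c,wh,a)=cv2.minAreaRect((P[:,:2]*1000).astype(np.float32)); print(nm,st[k],'c',np.round(c,1),'wh',np.round(wh,1),'ang',round(a,1),'z',P[:,2].mean().round(4)); return l==k
for nm,(u,v,s) in dict(c1=(265,178,30),c2=(219,234,30),yel=(177,193,28),grn=(331,187,28)).items():
    win=np.zeros_like(ok); win[v-s:v+s,u-s:u+s]=1
    rect(win&ok&(W[...,2]>.039)&(W[...,2]<.055),nm)
win=np.zeros_like(ok); win[80:172,95:230]=1
rect(win&ok&(W[...,2]>.0095)&(W[...,2]<.03),'trayrim')
m=win&ok&(W[...,2]>.0025)&(W[...,2]<.03); rect(m,'tray')
win=np.zeros_like(ok); win[208:370,280:435]=1
rect(win&ok&(W[...,2]>.028)&(W[...,2]<.05),'craterim')
rect(win&ok&(W[...,2]>.0025)&(W[...,2]<.05),'crate')
E
python3 m.py
python3 - <<'E'
from h import *
for q in ['case_a_center','low_tray','crate']:
    for x in r.cut_out(q,'scene'): print(q,round(x['confidence'],2),np.round(x['uv']),x['region'].sum())
E
```

```text
bench z 0.06931642275604687 -0.00041693458065036686 -0.0005502136390000557
c1 [246 154  37  39 814] c [470.6 -17.9] wh [81.  50.7] ang 21.9 z 0.0451
c2 [ 195  210   48   42 1038] c [625.4  17.7] wh [51.  81.7] ang 83.4 z 0.0447
yel [159 170  33  37 877] c [ 628.7 -114.1] wh [81.  51.4] ang 39.3 z 0.0448
grn [313 164  35  37 845] c [385.7  90.1] wh [82.6 51.6] ang 59.5 z 0.0452
trayrim [100  81 125  90 571] c [ 534.6 -298.2] wh [164.9 252.3] ang 81.1 z 0.0126
tray [ 100   81  125   91 4832] c [ 531.6 -296.7] wh [166.5 259.7] ang 81.3 z 0.0053
craterim [ 287  211  141  155 1945] c [502.2 271.6] wh [252.3 161.2] ang 10.5 z 0.0366
crate [  286   211   142   157 10247] c [502.8 271.3] wh [252.4 169.4] ang 10.1 z 0.0115
case_a_center 0.87 [178. 191.] 1219
case_a_center 0.71 [220. 234.] 1442
case_a_center 0.23 [265. 175.] 1157
low_tray 0.96 [160. 124.] 5956
crate 0.64 [360. 286.] 11771
```

View pics/crop0.png

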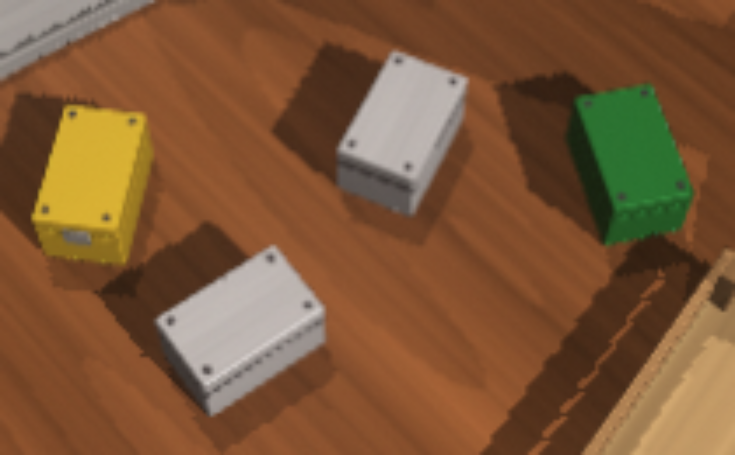

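```bash
cat >> h.py <<'E'
def plan(x,y,z,ang,cmd=None):
    """shift/turn in tool axes from current pose to TCP x,y,z, tool x at ang deg (mod 180), pointing down"""
    from scipy.spatial.transform import Rotation as Ro
    s=r.sense(); p=np.array(s['tcp_pos']); R=np.array(s['ee_rot'])
    a0=np.degrees(np.arctan2(R[1,0],R[0,0])); da=(ang-a0+90)%180-90; a=np.radians(a0+da)
    G=np.array([[np.cos(a),np.sin(a),0],[np.sin(a),-np.cos(a),0],[0,0,-1]])
    print('t',round(s['time_s'],2),'tcp',p.round(4),'ang',a0.round(2),'j',np.round(s['joints'],1),'F',np.round(s['wrist_force'],2),'w',round(s['gripper_width'],3))
    print('shift',(R.T@(np.array([x,y,z])-p)).round(4),'turn',(np.degrees(Ro.from_matrix(R.T@G).as_rotvec())/5).round(3))
E
cat >> m.py <<'E'
# PCA orientations, heights
for nm,(u,v,s) in dict(c1=(265,178,30),c2=(219,234,30)).items():
    mk=np.zeros_like(ok); mk[v-s:v+s,u-s:u+s]=1; mk&=ok&(W[...,2]>.039)&(W[...,2]<.055)
    P=W[mk][:,:2]; e,V=np.linalg.eigh(np.cov(P.T)); print(nm,np.degrees(np.arctan2(V[1,1],V[0,1])),P.mean(0))
b=W[0:80,150:220]; m=ok[0:80,150:220]&(b[...,2]>.02); print('clamp',b[m].min(0),b[m].max(0))
from h import plan
plan(.4706,-.0179,.22,111.9)
E
python3 m.py | tail -6
```

```text
crate [  286   211   142   157 10247] c [502.8 271.3] wh [252.4 169.4] ang 10.1 z 0.0115
c1 -158.21976796645248 [ 0.47225133 -0.01644795]
c2 173.33435889863296 [0.62678365 0.01880058]
clamp [ 0.22236702 -0.51478324  0.02002028] [ 0.45754486 -0.38644312  0.14904822]
t 0.25 tcp [ 0.2082 -0.589   0.222 ] ang 109.46 j [-55.7  22.1   0.4  -0.  -68.4 -14.8] F [ 0.33  0.22 -0.84] w 1.001
shift [0.451  0.4377 0.0025] turn [-0.    -0.011 -0.487]
```

```bash
python3 -m jog '[[[0.014,0.0135,0],[0,0,0]],[[0.04,0.039,0],[0,0,0]],[[0.068,0.066,0],[0,0,0]],[[0.096,0.093,0],[0,0,-0.1]],[[0.124,0.12,0],[0,0,-0.2]],[[0.152,0.147,0],[0,0,-0.3]],[[0.18,0.174,0],[0,0,-0.35]],[[0.208,0.201,0],[0,0,-0.4]],[[0.236,0.228,0],[0,0,-0.45]],[[0.264,0.255,0],[0,0,-0.487]]]' 0.087
python3 -c "
from h import *
plan(.4706,-.0179,.15,111.9)"
```

```text
time_s: 1.08
tcp_pos: [0.361, -0.2536, 0.2228]
ee_rot: [[-0.373, 0.928, 0.001], [0.928, 0.373, -0.0], [-0.0, 0.001, -1.0]]
wrist_force: [1.1, -0.3, 0.8]
gripper_width: 1.002
t 1.08 tcp [ 0.361  -0.2536  0.2228] ang 111.9 j [-13.8   3.8 -23.8  -0.  -62.4 -54.2] F [ 1.09 -0.32  0.77] w 1.002
shift [0.1778 0.1895 0.0728] turn [0.007 0.005 0.001]
```

```bash
python3 -m jog '[[[0.024,0.025,0.005],[0,0,0]],[[0.05,0.052,0.015],[0,0,0]],[[0.076,0.08,0.025],[0,0,0]],[[0.102,0.108,0.035],[0,0,0]],[[0.128,0.136,0.046],[0,0,0]],[[0.152,0.162,0.058],[0,0,0]],[[0.17,0.18,0.068],[0,0,0]],[[0.178,0.19,0.073],[0,0,0]],[[0.178,0.19,0.073],[0,0,0]],[[0.178,0.19,0.073],[0,0,0]]]'
python3 -c "
from h import *
s,im,d=shot('wrist','w1')
plan(.4706,-.0179,.008,111.9)
vv,uu=np.mgrid[:384,:512]
W=world('wrist',uu.ravel(),vv.ravel(),d.ravel(),s); m=((d.ravel()>0)&(W[:,2]>.035)&(W[:,2]<.055)).reshape(384,512)
n,l,st,ce=cv2.connectedComponentsWithStats(m.astype(np.uint8))
for k in range(1,n):
  if st[k,4]>800:
    P=W[(l==k).ravel()]; print(st[k],cv2.minAreaRect((P[:,:2]*1000).astype(np.float32)),P[:,2].mean())
"
```

```text
time_s: 1.92
tcp_pos: [0.4705, -0.0193, 0.1494]
ee_rot: [[-0.374, 0.927, -0.001], [0.927, 0.374, -0.0], [0.0, -0.001, -1.0]]
wrist_force: [-0.1, 0.2, -0.1]
gripper_width: 1.001
t 1.97 tcp [ 0.4704 -0.0198  0.1497] ang 111.89 j [ 17.4  11.2 -26.6   0.  -52.2 -85.5] F [-0.19  0.41 -0.08] w 1.0
shift [0.0017 0.001  0.1417] turn [-0.005  0.    -0.002]
[ 370   85  109  119 6894] ((386.4293518066406, 90.87936401367188), (81.76403045654297, 50.60215759277344), 60.122276306152344) 0.043551413222283855
[ 226  141   64  100 6073] ((470.63165283203125, -16.593624114990234), (81.24581146240234, 49.9981803894043), 22.163549423217773) 0.043892058709084844
```

View pics/w1.png

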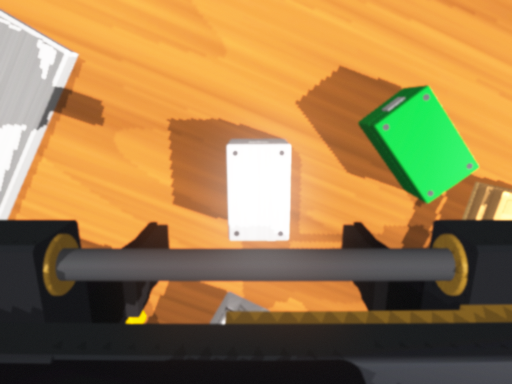

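Case 1 (258,190) is centred between the fingers, and the wrist camera agrees with the scene camera to about 1 mm. Descending now.

```bash
python3 -m jog '[[[0.001,0.0,0.012],[0,0,0]],[[0.002,0.001,0.034],[0,0,0]],[[0.003,0.001,0.058],[0,0,0]],[[0.003,0.001,0.082],[0,0,0]],[[0.003,0.001,0.104],[0,0,0]],[[0.003,0.001,0.12],[0,0,0]],[[0.003,0.001,0.131],[0,0,0]],[[0.003,0.001,0.138],[0,0,0]],[[0.003,0.001,0.141],[0,0,0]],[[0.003,0.001,0.141],[0,0,0]]]'
python3 -m jog '[[[0,0,0],[0,0,0]],[[0,0,0],[0,0,0]],[[0,0,0],[0,0,0]],[[0,0,0],[0,0,0]],[[0,0,0],[0,0,0]],[[0,0,0],[0,0,0]],[[0,0,0],[0,0,0]],[[0,0,0],[0,0,0]],[[0,0,0],[0,0,0]],[[0,0,0],[0,0,0]]]' 0.03
```

```text
time_s: 2.8
tcp_pos: [0.4704, -0.0169, 0.0087]
ee_rot: [[-0.372, 0.928, -0.0], [0.928, 0.372, -0.0], [-0.0, -0.0, -1.0]]
wrist_force: [0.1, 0.9, -0.8]
gripper_width: 1.0
time_s: 3.63
tcp_pos: [0.4705, -0.0162, 0.0087]
ee_rot: [[-0.373, 0.928, 0.0], [0.928, 0.373, -0.0], [-0.0, 0.0, -1.0]]
wrist_force: [-0.5, -0.8, 2.2]
gripper_width: 0.573
```

```bash
python3 -m jog '[[[0,0,-0.006],[0,0,0]],[[0,0,-0.02],[0,0,0]],[[0,0,-0.038],[0,0,0]],[[0,0,-0.056],[0,0,0]],[[0,0,-0.072],[0,0,0]],[[0,0,-0.084],[0,0,0]],[[0,0,-0.09],[0,0,0]],[[0,0,-0.09],[0,0,0]],[[0,0,-0.09],[0,0,0]],[[0,0,-0.09],[0,0,0]]]'
python3 -m jog '[[[0,0,0],[0,0,0]],[[0,0,0],[0,0,0]],[[0,0,0],[0,0,0]],[[0,0,0],[0,0,0]],[[0,0,0],[0,0,0]],[[0,0,0],[0,0,0]],[[0,0,0],[0,0,0]],[[0,0,0],[0,0,0]],[[0,0,0],[0,0,0]],[[0,0,0],[0,0,0]]]'
python3 -c "
from h import *
F=[]
for i in range(8):
  F.append(r.sense()['wrist_force']); r.capture('scene')
F=np.array(F); print(F[:,2].round(2),F.mean(0),r.sense()['moment'],r.sense()['effort'])
s,im,d=shot('side','s1'); shot('scene','sc1')
plan(.4706,-.0179,.1,111.9)"
```

```text
time_s: 4.47
tcp_pos: [0.4691, -0.0164, 0.0972]
ee_rot: [[-0.372, 0.928, -0.003], [0.928, 0.372, -0.0], [0.001, -0.003, -1.0]]
wrist_force: [0.1, 0.6, -6.8]
gripper_width: 0.575
time_s: 5.3
tcp_pos: [0.4705, -0.0161, 0.0986]
ee_rot: [[-0.373, 0.928, 0.0], [0.928, 0.373, 0.0], [0.0, 0.0, -1.0]]
wrist_force: [-0.6, 0.2, -7.0]
gripper_width: 0.573
[-6.95 -6.28 -6.11 -6.71 -6.66 -7.1  -6.49 -5.61] [-0.07507299  0.16061224 -6.48887684] [ 0.03388573 -0.00958428  0.00414022] [ 1.21510300e-03 -3.11318207e+01  1.60476440e+01  3.90811533e+00
 -6.86019170e-02  3.65457424e-05]
t 5.8 tcp [ 0.4705 -0.0162  0.0986] ang 111.9 j [ 17.9  15.1 -30.4   0.  -44.5 -86. ] F [ 0.47 -0.62 -6.21] w 0.571
shift [-0.0017 -0.0005 -0.0014] turn [0.    0.    0.001]
```

View pics/s1.png

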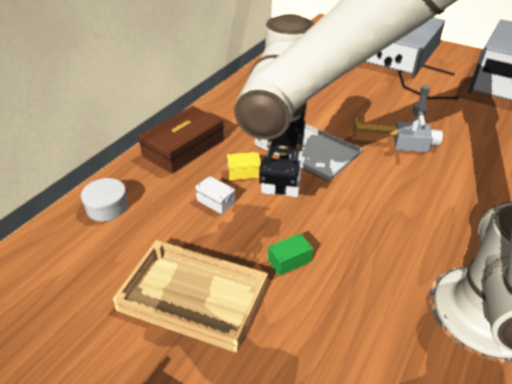

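About 6.5 N (0.66 kg), so case 1 is full and goes to the tray.

```bash
python3 -c "
from h import *
plan(.480,-.2895,.09,81.1)"
```

```text
t 5.8 tcp [ 0.4705 -0.0162  0.0986] ang 111.9 j [ 17.9  15.1 -30.4   0.  -44.5 -86. ] F [ 0.47 -0.62 -6.21] w 0.571
shift [-0.2572 -0.0931  0.0086] turn [0.    0.    6.161]
```

```bash
python3 -m jog '[[[-0.01,-0.004,0],[0,0,0.25]],[[-0.036,-0.013,0],[0,0,0.9]],[[-0.07,-0.025,0],[0,0,1.7]],[[-0.105,-0.038,0],[0,0,2.5]],[[-0.14,-0.051,0],[0,0,3.4]],[[-0.175,-0.063,0],[0,0,4.2]],[[-0.208,-0.075,0],[0,0,5.0]],[[-0.234,-0.085,0],[0,0,5.6]],[[-0.251,-0.091,0.004],[0,0,6.0]],[[-0.257,-0.093,0.008],[0,0,6.16]]]'
python3 -m jog '[[[0,0,0],[0,0,0]],[[0,0,0],[0,0,0]],[[0,0,0],[0,0,0]],[[0,0,0.004],[0,0,0]],[[0,0,0.012],[0,0,0]],[[0,0,0.022],[0,0,0]],[[0,0,0.03],[0,0,0]],[[0,0,0.035],[0,0,0]],[[0,0,0.036],[0,0,0]],[[0,0,0.036],[0,0,0]]]'
python3 -c "
from h import *
plan(.480,-.2895,.013,81.1)
s,im,d=shot('scene','sc2'); cv2.imwrite('pics/sc2c.png',cv2.resize(im[50:210,70:300],None,fx=3,fy=3))"
```

```text
time_s: 6.63
tcp_pos: [0.4799, -0.2926, 0.0903]
ee_rot: [[0.16, 0.987, 0.001], [0.987, -0.16, -0.001], [-0.001, 0.001, -1.0]]
wrist_force: [-0.5, -0.5, -6.5]
gripper_width: 0.572
time_s: 7.47
tcp_pos: [0.4797, -0.2892, 0.0537]
ee_rot: [[0.154, 0.988, -0.002], [0.988, -0.154, 0.0], [0.0, -0.002, -1.0]]
wrist_force: [-0.2, -0.2, -6.7]
gripper_width: 0.573
t 7.47 tcp [ 0.4797 -0.2892  0.0537] ang 81.12 j [-14.5  26.1 -20.7   0.  -43.3 -84.4] F [-0.17 -0.15 -6.69] w 0.573
shift [-0.0003  0.0004  0.0407] turn [-0.018 -0.001  0.003]
```

View pics/sc2c.png

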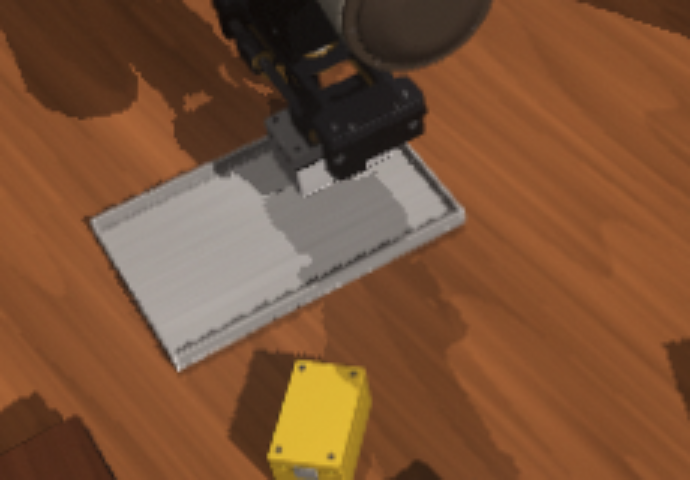

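The case hangs over the right half of the tray, square to it. Lowering it.

```bash
python3 -m jog '[[[0,0,0.004],[0,0,0]],[[0,0,0.011],[0,0,0]],[[0,0,0.019],[0,0,0]],[[0,0,0.026],[0,0,0]],[[0,0,0.032],[0,0,0]],[[0,0,0.036],[0,0,0]],[[0,0,0.038],[0,0,0]],[[0,0,0.039],[0,0,0]],[[0,0,0.040],[0,0,0]],[[0,0,0.040],[0,0,0]]]'
```

```text
time_s: 8.35
tcp_pos: [0.4802, -0.2893, 0.0146]
ee_rot: [[0.155, 0.988, 0.0], [0.988, -0.155, -0.0], [-0.0, 0.0, -1.0]]
wrist_force: [-0.3, -0.2, -6.2]
gripper_width: 0.571
```

```bash
python3 -m jog '[[[0,0,0.0005],[0,0,0]],[[0,0,0.001],[0,0,0]],[[0,0,0.0015],[0,0,0]],[[0,0,0.002],[0,0,0]],[[0,0,0.002],[0,0,0]],[[0,0,0.002],[0,0,0]],[[0,0,0.002],[0,0,0]],[[0,0,0.002],[0,0,0]],[[0,0,0.002],[0,0,0]],[[0,0,0.002],[0,0,0]]]'
```

```text
time_s: 9.18
tcp_pos: [0.4801, -0.2893, 0.0128]
ee_rot: [[0.155, 0.988, 0.0], [0.988, -0.155, -0.0], [-0.0, 0.0, -1.0]]
wrist_force: [-0.3, 0.6, -4.0]
gripper_width: 0.572
```

```bash
python3 -m jog '[[[0,0,0.0005],[0,0,0]],[[0,0,0.0005],[0,0,0]],[[0,0,0.0005],[0,0,0]],[[0,0,0.0005],[0,0,0]],[[0,0,0.0005],[0,0,0]],[[0,0,0.0005],[0,0,0]],[[0,0,-0.003],[0,0,0]],[[0,0,-0.012],[0,0,0]],[[0,0,-0.03],[0,0,0]],[[0,0,-0.055],[0,0,0]]]' 0.087
python3 -c "
from h import *
plan(.480,-.2895,.17,81.1)
plan(.6254,.0177,.15,83.4)
plan(.6254,.0177,.008,83.4)"
```

```text
time_s: 10.02
tcp_pos: [0.4788, -0.2889, 0.0672]
ee_rot: [[0.155, 0.988, -0.004], [0.988, -0.155, 0.001], [0.001, -0.004, -1.0]]
wrist_force: [0.8, -0.5, 0.3]
gripper_width: 1.0
t 10.02 tcp [ 0.4788 -0.2889  0.0672] ang 81.09 j [-14.5  25.1 -20.   -0.  -45.2 -84.4] F [ 0.76 -0.5   0.27] w 1.0
shift [-0.0003  0.0009 -0.1028] turn [-0.045 -0.007 -0.002]
t 10.02 tcp [ 0.4788 -0.2889  0.0672] ang 81.09 j [-14.5  25.1 -20.   -0.  -45.2 -84.4] F [ 0.76 -0.5   0.27] w 1.0
shift [ 0.3257  0.097  -0.083 ] turn [-0.045 -0.008 -0.462]
t 10.02 tcp [ 0.4788 -0.2889  0.0672] ang 81.09 j [-14.5  25.1 -20.   -0.  -45.2 -84.4] F [ 0.76 -0.5   0.27] w 1.0
shift [0.3256 0.0976 0.059 ] turn [-0.045 -0.008 -0.462]
```

```bash
python3 -m jog '[[[0,0,-0.03],[0,0,0]],[[0.01,0.003,-0.06],[0,0,-0.02]],[[0.036,0.011,-0.08],[0,0,-0.05]],[[0.072,0.021,-0.083],[0,0,-0.1]],[[0.11,0.032,-0.083],[0,0,-0.16]],[[0.149,0.044,-0.083],[0,0,-0.22]],[[0.188,0.055,-0.083],[0,0,-0.28]],[[0.226,0.066,-0.083],[0,0,-0.34]],[[0.26,0.076,-0.083],[0,0,-0.4]],[[0.29,0.085,-0.083],[0,0,-0.46]]]' 0.087
python3 -m jog '[[[0.019,0.007,0],[0,0,0]],[[0.03,0.01,0],[0,0,0]],[[0.034,0.0115,0],[0,0,0]],[[0.035,0.012,0.01],[0,0,0]],[[0.035,0.012,0.025],[0,0,0]],[[0.035,0.012,0.04],[0,0,0]],[[0.035,0.012,0.048],[0,0,0]],[[0.035,0.012,0.05],[0,0,0]],[[0.035,0.012,0.05],[0,0,0]],[[0.035,0.012,0.05],[0,0,0]]]'
python3 -c "
from h import *
plan(.6254,.0180,.008,83.4)
shot('scene','sc3')
s,im,d=shot('wrist','w2')
vv,uu=np.mgrid[:384,:512]
W=world('wrist',uu.ravel(),vv.ravel(),d.ravel(),s); m=((d.ravel()>0)&(W[:,2]>.035)&(W[:,2]<.055)).reshape(384,512)
n,l,st,ce=cv2.connectedComponentsWithStats(m.astype(np.uint8))
for k in range(1,n):
  if st[k,4]>800:
    P=W[(l==k).ravel()]; print(st[k],cv2.minAreaRect((P[:,:2]*1000).astype(np.float32)),P[:,2].mean())
"
```

```text
time_s: 10.85
tcp_pos: [0.6096, -0.0135, 0.1517]
ee_rot: [[0.113, 0.994, 0.001], [0.994, -0.113, 0.0], [0.0, 0.001, -1.0]]
wrist_force: [-0.6, -0.1, -0.6]
gripper_width: 0.996
time_s: 11.68
tcp_pos: [0.6251, 0.0168, 0.1012]
ee_rot: [[0.116, 0.993, 0.001], [0.993, -0.116, -0.0], [0.0, 0.001, -1.0]]
wrist_force: [0.8, -0.3, 1.3]
gripper_width: 1.002
t 11.68 tcp [0.6251 0.0168 0.1012] ang 83.37 j [  16.4   28.1   -8.6    0.   -53.3 -113. ] F [ 0.79 -0.29  1.3 ] w 1.002
shift [0.0012 0.0001 0.0932] turn [ 0.011 -0.    -0.006]
[ 219  148   77  101 7331] ((619.8773803710938, 19.24700164794922), (49.398651123046875, 68.10908508300781), 83.38326263427734) 0.043850815680105286
[   2  170  129   79 3964] ((625.1403198242188, -111.97624206542969), (74.04435729980469, 45.62091827392578), 40.343666076660156) 0.04314783539994344
```

View pics/w2.png

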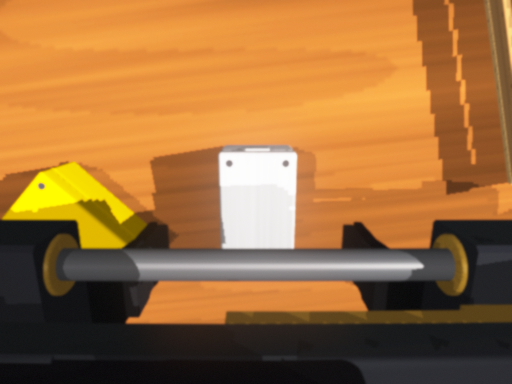

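View pics/sc3.png

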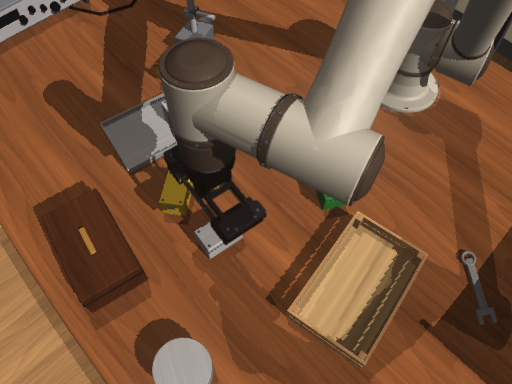

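The second case (258,200 in the wrist view) is centred between the fingers, and the yellow box is clear. Descend and grip.

```bash
python3 -m jog '[[[0.001,0,0.008],[0,0,0]],[[0.002,0,0.022],[0,0,0]],[[0.002,0,0.039],[0,0,0]],[[0.002,0,0.056],[0,0,0]],[[0.002,0,0.071],[0,0,0]],[[0.002,0,0.082],[0,0,0]],[[0.002,0,0.089],[0,0,0]],[[0.002,0,0.092],[0,0,0]],[[0.002,0,0.092],[0,0,0]],[[0.002,0,0.092],[0,0,0]]]'
python3 -m jog '[[[0,0,0],[0,0,0]],[[0,0,0],[0,0,0]],[[0,0,0],[0,0,0]],[[0,0,0],[0,0,0]],[[0,0,0],[0,0,0]],[[0,0,0],[0,0,0]],[[0,0,0],[0,0,0]],[[0,0,0],[0,0,0]],[[0,0,0],[0,0,0]],[[0,0,0],[0,0,0]]]' 0.03
python3 -m jog '[[[0,0,-0.006],[0,0,0]],[[0,0,-0.02],[0,0,0]],[[0,0,-0.038],[0,0,0]],[[0,0,-0.056],[0,0,0]],[[0,0,-0.072],[0,0,0]],[[0,0,-0.084],[0,0,0]],[[0,0,-0.09],[0,0,0]],[[0,0,-0.09],[0,0,0]],[[0,0,-0.09],[0,0,0]],[[0,0,-0.09],[0,0,0]]]'
python3 -m jog '[[[0,0,0],[0,0,0]],[[0,0,0],[0,0,0]],[[0,0,0],[0,0,0]],[[0,0,0],[0,0,0]],[[0,0,0],[0,0,0]],[[0,0,0],[0,0,0]],[[0,0,0],[0,0,0]],[[0,0,0],[0,0,0]],[[0,0,0],[0,0,0]],[[0,0,0],[0,0,0]]]'
python3 -c "
from h import *
F=[]
for i in range(8):
  F.append(r.sense()['wrist_force']); r.capture('scene')
F=np.array(F); print(F[:,2].round(2),F.mean(0),r.sense()['effort'])
plan(.588,-.3065,.1,81.1)
plan(.502,.2715,.1,100.5)"
```

```text
time_s: 12.62
tcp_pos: [0.6256, 0.0196, 0.0091]
ee_rot: [[0.115, 0.993, 0.001], [0.993, -0.115, 0.0], [0.0, 0.001, -1.0]]
wrist_force: [0.9, -0.5, -0.2]
gripper_width: 0.999
time_s: 13.45
tcp_pos: [0.6249, 0.0191, 0.0086]
ee_rot: [[0.115, 0.993, -0.0], [0.993, -0.115, -0.0], [-0.0, -0.0, -1.0]]
wrist_force: [-0.3, -2.1, 1.6]
gripper_width: 0.572
time_s: 14.28
tcp_pos: [0.6238, 0.0194, 0.0968]
ee_rot: [[0.115, 0.993, -0.003], [0.993, -0.115, -0.0], [-0.001, -0.003, -1.0]]
wrist_force: [-0.2, 0.2, -6.6]
gripper_width: 0.571
time_s: 15.12
tcp_pos: [0.625, 0.0194, 0.0986]
ee_rot: [[0.115, 0.993, 0.0], [0.993, -0.115, 0.0], [0.0, 0.0, -1.0]]
wrist_force: [1.0, -0.3, -6.7]
gripper_width: 0.572
[-6.69 -6.27 -5.13 -6.31 -6.18 -6.07 -6.73 -5.63] [-0.01863162 -0.28280261 -6.12635779] [-2.54129291e-04 -4.52360952e+01  1.80659258e+01  4.33738992e+00
 -6.98930095e-02 -1.04769697e-04]
t 15.52 tcp [0.625  0.0195 0.0985] ang 83.4 j [  16.6   28.2   -8.7   -0.   -53.1 -113.2] F [ 0.36 -0.15 -5.65] w 0.567
shift [-0.328   0.0007 -0.0015] turn [-0.     0.     0.461]
t 15.52 tcp [0.625  0.0195 0.0985] ang 83.4 j [  16.6   28.2   -8.7   -0.   -53.1 -113.2] F [ 0.36 -0.15 -5.65] w 0.567
shift [ 0.2362 -0.1512 -0.0015] turn [-1.000e-03  0.000e+00 -3.419e+00]
```

About 6.1 N, so it is also full and both cases go to the tray. Before placing it I'll check case 1's pose and the clearances.

```bash
python3 -c "
from h import *
s,im,d=shot('scene','sc4')
vv,uu=np.mgrid[:384,:512]
W=world('scene',uu.ravel(),vv.ravel(),d.ravel()).reshape(384,512,3)
b=W[185:310,30:150]; m=b[...,2]>.05; print('box',np.percentile(b[m],1,axis=0),np.percentile(b[m],99,axis=0))
w=np.zeros((384,512),bool); w[75:172,95:230]=1
m=w&(W[...,2]>.04)&(W[...,2]<.055)&(W[...,1]<-.2); P=W[m]; print(len(P),cv2.minAreaRect((P[:,:2]*1000).astype(np.float32)),P[:,2].mean())
cv2.imwrite('pics/sc4c.png',cv2.resize(im[50:210,70:300],None,fx=3,fy=3))
"
```

```text
box [ 0.76279188 -0.21444283  0.05361043] [0.89349425 0.32292153 0.78460478]
58 ((516.4795532226562, -300.8475036621094), (47.41654968261719, 12.625601768493652), 61.29424285888672) 0.047848317198322526
```

View pics/sc4c.png

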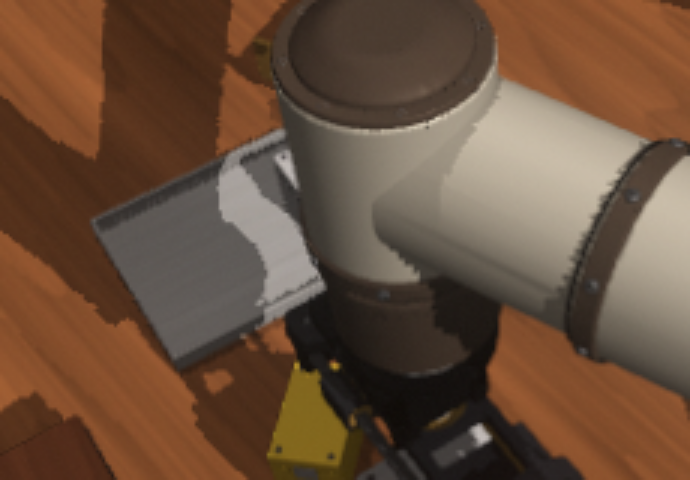

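```bash
python3 -m jog '[[[-0.01,0,0],[0,0,0]],[[-0.032,0,0],[0,0,0.05]],[[-0.066,0.001,0],[0,0,0.1]],[[-0.104,0.001,0],[0,0,0.15]],[[-0.142,0.001,0],[0,0,0.2]],[[-0.18,0.002,0],[0,0,0.25]],[[-0.218,0.002,0],[0,0,0.3]],[[-0.256,0.002,0],[0,0,0.35]],[[-0.288,0.003,0],[0,0,0.4]],[[-0.31,0.003,0],[0,0,0.46]]]'
python3 -m jog '[[[-0.012,0,0],[0,0,0]],[[-0.017,0,0],[0,0,0]],[[-0.018,0,0],[0,0,0]],[[-0.018,0,0.004],[0,0,0]],[[-0.018,0,0.012],[0,0,0]],[[-0.018,0,0.022],[0,0,0]],[[-0.018,0,0.03],[0,0,0]],[[-0.018,0,0.035],[0,0,0]],[[-0.018,0,0.036],[0,0,0]],[[-0.018,0,0.036],[0,0,0]]]'
python3 -c "
from h import *
plan(.590,-.307,.013,81.1)
s,im,d=shot('scene','sc5'); cv2.imwrite('pics/sc5c.png',cv2.resize(im[50:210,70:300],None,fx=3,fy=3))
vv,uu=np.mgrid[:384,:512]
W=world('scene',uu.ravel(),vv.ravel(),d.ravel()).reshape(384,512,3)
s,im,d=shot('side','s5'); cv2.imwrite('pics/s5c.png',cv2.resize(im[90:230,220:400],None,fx=3.5,fy=3.5))"
```

```text
time_s: 16.4
tcp_pos: [0.5913, -0.2926, 0.0985]
ee_rot: [[0.157, 0.988, -0.0], [0.988, -0.157, -0.001], [-0.001, -0.0, -1.0]]
wrist_force: [0.4, 0.4, -5.6]
gripper_width: 0.576
time_s: 17.23
tcp_pos: [0.5893, -0.3062, 0.0616]
ee_rot: [[0.154, 0.988, -0.002], [0.988, -0.154, 0.0], [0.0, -0.002, -1.0]]
wrist_force: [0.6, 0.1, -6.4]
gripper_width: 0.569
t 17.23 tcp [ 0.5893 -0.3062  0.0616] ang 81.14 j [-13.5  33.8  -4.5   0.  -51.7 -85.3] F [ 0.56  0.07 -6.38] w 0.569
shift [-0.0007  0.0008  0.0486] turn [-0.019 -0.001  0.007]
```

View pics/sc5c.png

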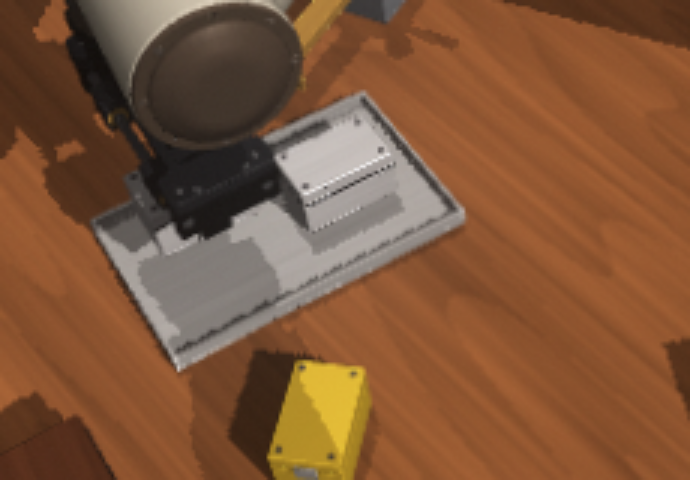

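View pics/s5c.png

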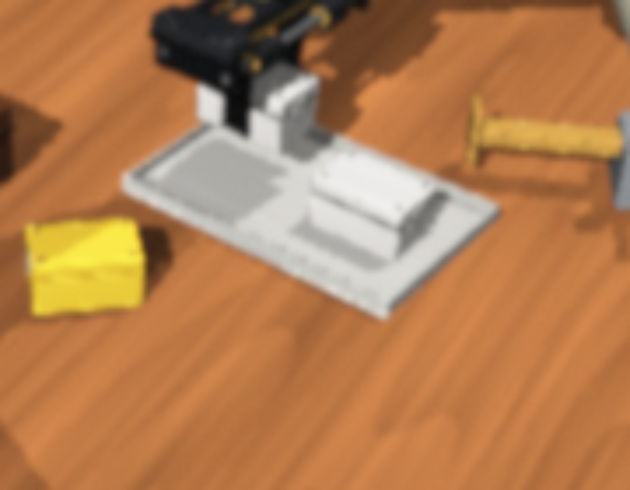

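Case 1 sits flat in the right half of the tray, and case 2 hangs over the left half with a gap between them. Lowering it.

```bash
python3 -m jog '[[[0,0,0.006],[0,0,0]],[[0,0,0.015],[0,0,0]],[[0,0,0.025],[0,0,0]],[[0,0,0.034],[0,0,0]],[[0,0,0.04],[0,0,0]],[[0,0,0.044],[0,0,0]],[[0,0,0.046],[0,0,0]],[[0,0,0.0475],[0,0,0]],[[0,0,0.0485],[0,0,0]],[[0,0,0.0485],[0,0,0]]]'
python3 -m jog '[[[0,0,0.0005],[0,0,0]],[[0,0,0.001],[0,0,0]],[[0,0,0.001],[0,0,0]],[[0,0,0.001],[0,0,0]],[[0,0,0.001],[0,0,0]],[[0,0,0.001],[0,0,0]],[[0,0,0.001],[0,0,0]],[[0,0,0.001],[0,0,0]],[[0,0,0.001],[0,0,0]],[[0,0,0.001],[0,0,0]]]'
```

```text
time_s: 18.17
tcp_pos: [0.5898, -0.3067, 0.0142]
ee_rot: [[0.155, 0.988, 0.0], [0.988, -0.155, -0.0], [-0.0, 0.0, -1.0]]
wrist_force: [-0.3, -0.2, -6.9]
gripper_width: 0.573
time_s: 19.0
tcp_pos: [0.5896, -0.3066, 0.013]
ee_rot: [[0.155, 0.988, -0.0], [0.988, -0.155, 0.0], [-0.0, -0.0, -1.0]]
wrist_force: [-0.2, -0.8, -6.4]
gripper_width: 0.57
```

```bash
python3 -m jog '[[[0,0,0.0005],[0,0,0]],[[0,0,0.001],[0,0,0]],[[0,0,0.001],[0,0,0]],[[0,0,0.001],[0,0,0]],[[0,0,0.001],[0,0,0]],[[0,0,0.001],[0,0,0]],[[0,0,0.001],[0,0,0]],[[0,0,0.001],[0,0,0]],[[0,0,0.001],[0,0,0]],[[0,0,0.001],[0,0,0]]]'
```

```text
time_s: 19.83
tcp_pos: [0.5897, -0.3066, 0.0127]
ee_rot: [[0.154, 0.988, 0.0], [0.988, -0.154, -0.0], [-0.0, 0.0, -1.0]]
wrist_force: [-3.1, 1.6, 3.5]
gripper_width: 0.571
```

In contact with the floor (the vertical force has reversed). Release and rise.

```bash
python3 -m jog '[[[0,0,0],[0,0,0]],[[0,0,0],[0,0,0]],[[0,0,0],[0,0,0]],[[0,0,0],[0,0,0]],[[0,0,0],[0,0,0]],[[0,0,0],[0,0,0]],[[0,0,-0.003],[0,0,0]],[[0,0,-0.012],[0,0,0]],[[0,0,-0.03],[0,0,0]],[[0,0,-0.055],[0,0,0]]]' 0.087
python3 -m jog '[[[0,0,-0.03],[0,0,0]],[[0,0,-0.06],[0,0,0]],[[0,0,-0.09],[0,0,0]],[[0.02,0,-0.12],[0,0,0]],[[0.05,0,-0.13],[0,0,0]],[[0.085,0,-0.13],[0,0,0]],[[0.12,0,-0.13],[0,0,0]],[[0.155,0,-0.13],[0,0,0]],[[0.19,0,-0.13],[0,0,0]],[[0.22,0,-0.13],[0,0,0]]]'
python3 -m jog '[[[0.03,0,0],[0,0,0]],[[0.06,0,0],[0,0,0]],[[0.09,0,0],[0,0,0]],[[0.12,0,0],[0,0,0]],[[0.14,0,0],[0,0,0]],[[0.15,0,0],[0,0,0]],[[0.15,0,0],[0,0,0]],[[0.15,0,0],[0,0,0]],[[0.15,0,0],[0,0,0]],[[0.15,0,0],[0,0,0]]]'
python3 -c "
from h import *
s,im,d=shot('scene','sc6'); cv2.imwrite('pics/sc6c.png',cv2.resize(im[50:210,70:300],None,fx=3,fy=3))
vv,uu=np.mgrid[:384,:512]
W=world('scene',uu.ravel(),vv.ravel(),d.ravel()).reshape(384,512,3)
a=np.radians(-8.9); c=np.array([.534,-.298])
w=np.zeros((384,512),bool); w[75:172,95:230]=1
m=w&(W[...,2]>.042)&(W[...,2]<.056)
n,l,st,ce=cv2.connectedComponentsWithStats(m.astype(np.uint8))
for k in range(1,n):
  if st[k,4]>100:
    P=W[l==k]; R=cv2.minAreaRect((P[:,:2]*1000).astype(np.float32)); q=np.array(R[0])/1000-c
    A=np.c_[P[:,:2],np.ones(len(P))]; f=np.linalg.lstsq(A,P[:,2],rcond=None)[0]
    print(st[k],R,'z',P[:,2].mean(),'tilt deg',np.degrees(np.hypot(*f[:2])),'tray xy',q@[np.cos(a),np.sin(a)],q@[-np.sin(a),np.cos(a)])
m=w&(W[...,2]>.0095)&(W[...,2]<.03);P=W[m];print(cv2.minAreaRect((P[:,:2]*1000).astype(np.float32)))
"
```

```text
time_s: 20.67
tcp_pos: [0.5883, -0.3062, 0.0662]
ee_rot: [[0.155, 0.988, -0.004], [0.988, -0.155, 0.001], [0.001, -0.004, -1.0]]
wrist_force: [0.0, -0.7, 0.0]
gripper_width: 0.995
time_s: 21.5
tcp_pos: [0.6238, -0.0872, 0.1983]
ee_rot: [[0.154, 0.988, 0.002], [0.988, -0.154, 0.0], [0.0, 0.002, -1.0]]
wrist_force: [1.0, -0.4, -0.0]
gripper_width: 1.0
time_s: 22.33
tcp_pos: [0.6467, 0.0575, 0.1973]
ee_rot: [[0.156, 0.988, 0.0], [0.988, -0.156, -0.0], [-0.0, 0.0, -1.0]]
wrist_force: [0.4, -0.5, -0.1]
gripper_width: 1.004
[117 108  41  32 675] ((589.6240844726562, -308.285400390625), (54.65010070800781, 82.4717025756836), 80.08384704589844) z 0.04843272004202771 tilt deg 1.7342208644985437 tray xy 0.05654562129682889 -0.0015559391929874412
((563.5471801757812, -330.8476867675781), (221.72975158691406, 184.48001098632812), 80.89884948730469)
```

View pics/sc6c.png

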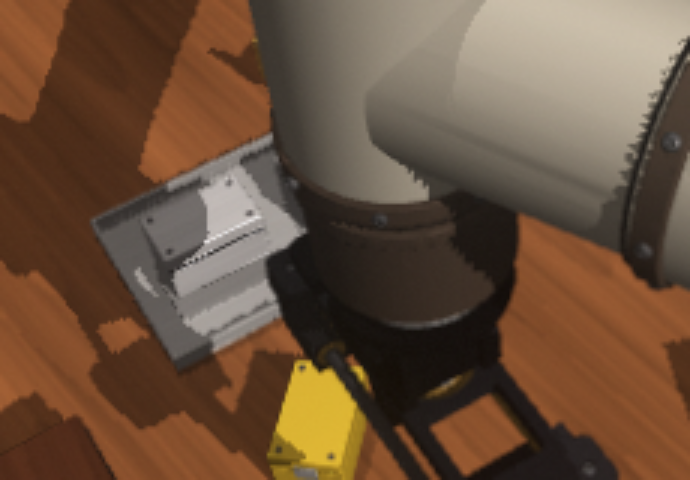

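```bash
python3 -m jog '[[[0.03,0,0],[0,0,0]],[[0.065,0,0],[0,0,0]],[[0.1,0,0],[0,0,0]],[[0.135,0,0],[0,0,0]],[[0.165,0,0],[0,0,0]],[[0.18,0,0],[0,0,0]],[[0.18,0,0],[0,0,0]],[[0.18,0,0],[0,0,0]],[[0.18,0,0],[0,0,0]],[[0.18,0,0],[0,0,0]]]'
python3 -c "
from h import *
s,im,d=shot('scene','sc7'); cv2.imwrite('pics/sc7c.png',cv2.resize(im[50:210,70:300],None,fx=3,fy=3))
vv,uu=np.mgrid[:384,:512]
W=world('scene',uu.ravel(),vv.ravel(),d.ravel()).reshape(384,512,3)
a=np.radians(-8.9); c=np.array([.534,-.298])
w=np.zeros((384,512),bool); w[75:172,95:230]=1
m=w&(W[...,2]>.042)&(W[...,2]<.056)
n,l,st,ce=cv2.connectedComponentsWithStats(m.astype(np.uint8))
for k in range(1,n):
  if st[k,4]>100:
    P=W[l==k]; R=cv2.minAreaRect((P[:,:2]*1000).astype(np.float32)); q=np.array(R[0])/1000-c
    A=np.c_[P[:,:2],np.ones(len(P))]; f=np.linalg.lstsq(A,P[:,2],rcond=None)[0]
    print(st[k],R,'z',P[:,2].mean(),'tilt deg',np.degrees(np.hypot(*f[:2])),'tray xy',q@[np.cos(a),np.sin(a)],q@[-np.sin(a),np.cos(a)])
s,im,d=shot('side','s7'); print(r.sense()['wrist_force'],r.sense()['time_s'])
"
```

```text
time_s: 23.22
tcp_pos: [0.6747, 0.235, 0.1974]
ee_rot: [[0.156, 0.988, -0.0], [0.988, -0.156, -0.0], [-0.0, -0.0, -1.0]]
wrist_force: [0.2, -0.2, -0.9]
gripper_width: 0.999
[161  88  40  29 616] ((479.81866455078125, -289.2525329589844), (53.31214904785156, 81.5149917602539), 82.00889587402344) z 0.04850946082187698 tilt deg 2.0301575742251075 tray xy -0.05488230890267381 0.00025973102609421584
[117 108  41  31 677] ((590.69677734375, -307.8570861816406), (54.04129409790039, 81.7941665649414), 81.00736236572266) z 0.048448593218942376 tilt deg 2.1050840480543447 tray xy 0.05753913414503697 -0.0009668252161045145
[ 0.17158077 -0.06108322 -0.64300176] 23.3167
```

View pics/sc7c.png

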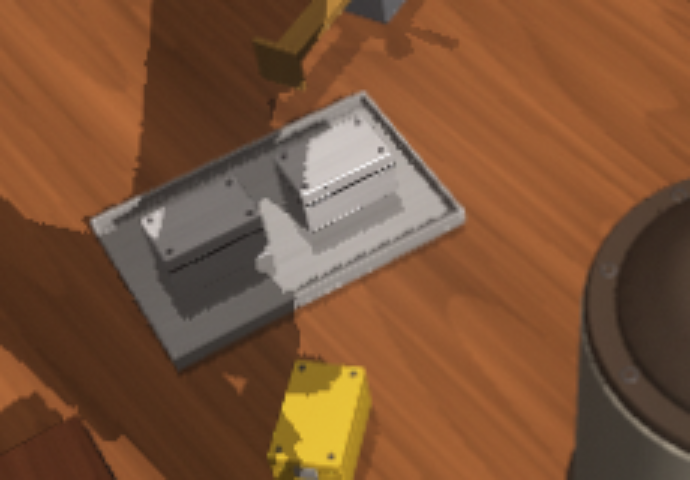

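View pics/s7.png

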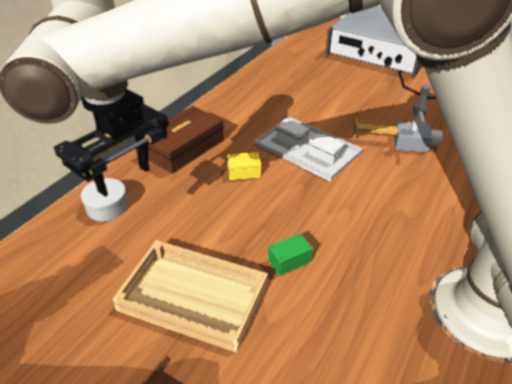

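Both cases sit flat in the tray at (-0.055, 0.000) and (0.058, -0.001) in the tray frame, with their tops at 0.0485 m. The arm is clear with no wrist force, so I'm handing in.

```bash
python3 -c "
from h import *
print(r.finish_job())"
```

```text
the job is handed in; nothing more can be done
None
```

Both aluminium cases turned out to be full, so I set both down in the steel tray and left the wooden crate empty. The job was handed in at about 23.3 s of the 58 s allowed, and no verdict was reported.

- **Weights:** the first case pulled about 6.5 N and the second about 6.1 N, averaged over 8 readings each. An empty case would read about 2 N and a full one about 5.9 N.
- **Position:** measured from the scene camera, the cases sit at (-0.055, 0.000) m and (0.058, -0.001) m in the tray frame, inside the limits, with a clear gap between them.
- **Flatness:** both tops read 0.0485 m, against 0.049 m expected for a case resting on the tray floor. The measured tilt of about 2° is well under the 10° limit.
- **Set-down:** each case was released only after the wrist force showed contact with the floor. The floor contact force and the cases' speed cannot be measured directly.
- **Clearance:** at the end the gripper was open and well clear, with only noise on the wrist force. The yellow and green look-alikes were not touched.

No check failed. The object finder ranked the yellow look-alike highest for "case", so I chose the cases by colour and size instead.

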